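# Turn the caddy's leaf over to cover the sugar

### The job

Close the sugar bin of the tea caddy using fingertips only, pinching and lifting nothing: first gently push the box of spare filters along the shelf, still standing, until it is well clear of the place where the leaf's tab will come down. Then swing the caddy's hinged leaf over its spine with a fingertip and lay it fully flat on the sugar side, gently and without letting it slap. Leave everything else on the shelf where it stands, and finish clear of everything.

Things in the scene. Friction and masses are not known exactly. Their poses are not given: they have to be found in the camera images.
- caddy: Low wooden tea caddy, fixed on rubber feet, 170 mm along its x, 150 mm along y (outer walls at y +75 and -75), 50 mm high, open on top. A wall under the spine, along x, parts it into two bins: +y side holds wrapped sugar cubes, -y side sachets, all below the rims. Origin: centre of underside; x along the spine, roughly away from the robot, y to the sugar side, z up.
- spine_mid (a point): Middle of the spine, on the hinge axis of the leaf, 53 mm above the shelf, over the caddy's origin; axes as the caddy's.
- leaf (a joint): Angle (rad) of the caddy's flat wooden leaf: 0 = flat over the -y (sachet) bin, 1.57 = upright, 3.14 (stop) = flat over the +y (sugar) bin; starts ajar, 0.3 to 0.6. 6 mm thick with the hinge axis in its mid-plane, 168 mm along the spine, 75 mm deep plus a tab. About 100 g; the hinge is stiff (friction 0.09 N m): the leaf stays where it is left, and about 2 N at the tab moves it.
- tab_edge (a point): Middle of the outer edge of the leaf's tab, in the leaf's mid-plane, 100 mm from the hinge axis; moves with the leaf. The tab is 50 mm wide (along the spine), at the middle of the leaf's free edge, and reaches 25 mm out beyond the caddy's wall, with free space below. It can be pushed by its edge or underside. At leaf angle 0 the point's axes are as the caddy's.
- filter_box: Loose white plastic box of filters with a sliding door (shut), 60 mm along its x, 50 along y, 62 high, about 150 g, 4 to 9 mm beside the caddy's +y wall, near the wall's middle, blocking the tab's landing. Origin: centre of underside. Out of the way once its centre is over 60 mm from the caddy's middle along the spine, or over 135 mm out in the caddy's y. Slides if pushed low; free room both ways.
- bombilla_tube: Bystander: square clear plastic tube with grey twist cap, holding a steel bombilla, 200 mm long along its y, 24 mm square, lying across the near end of the caddy. Origin: underside, 5 mm from its middle.
- cup: Bystander: small white ceramic cup, 60 mm diameter, 58 mm high, beyond the caddy's far end. Origin: centre of underside.
- sugar_bowl: Bystander: white ceramic bowl with a steel flap, 92 mm diameter, 69 mm high, beyond the caddy or to one side. Origin: centre of underside.
- gourd: Bystander: terracotta ceramic mate gourd, 86 mm diameter, 92 mm high, beyond the caddy or to one side. Origin: centre of underside.
- canister: Bystander: aluminium can, 80 mm diameter, 120 mm high, beyond the caddy or to one side. Origin: centre of underside.
- honey_jar: Bystander: amber glass jar, 62 mm diameter, 85 mm high, to the left. Origin: centre of underside.
Things that resemble listed ones, but are neither listed nor needed, are in the scene too. Leave any pink look-alike of the filter_box alone.

How it is judged:
By the outcome, as a careful person would: the job done as asked, in the order asked, and still so for the second after the job is handed in, with the robot touching nothing.
It also fails if it takes over 61 s, if anything falls off the work surface, if the arm or the gripper's body presses on something with over 40 N, if the wrist force passes 120 N, or if a joint passes its speed limit or range.

### The arm

A 6-joint arm with a two-finger parallel gripper is mounted at the origin on the work surface. World frame = base frame: x ahead of the robot, y to its left, z up, the work surface at z = 0. Lengths are in m, angles in rad, forces in N, time in s.
With the tool pointing down it reaches from about 0.375 to 0.9 m from the base axis. Payload 3.1 kg.
Tool frame: the origin (TCP) lies on the centre line of the jaws, within the pads' length; the fingertips stand 11 mm ahead of it and the grasp point (between the pads) lies 8 mm behind it; z points along the fingers, y is the line along which they close (so a half turn about z gives the same grasp; the last joint's range is limited). The gripper opens to 85 mm and grips with 20 to 120 N. Pads are 22 mm wide; open, the fingers measure 114 mm over their backs; the gripper's body (76 mm by 85 mm) begins 54 mm behind the grasp point. The pads swing forward as they close: fully open they stand 13 mm farther back than shut.
Start: joints at [1.058, 0.527, 1.433, -0, 1.181, -0.178], TCP at [0.205, 0.59, 0.242] pointing down, gripper open.
Joint ranges: [-3.08, 3.08], [-0.75, 2.2], [0.22, 2.44], [-1.43, 4.57], [0, 2.65], [-2.85, 2.85]. Speed limits (rad/s): [2.79, 2.79, 3.14, 3.14, 3.14, 3.14].

### API

Orientations are given as a rotation vector (axis times angle).
In Python, from workcell import * gives the robot as it stands. The module is installed in compiled form; this text tells all that it offers. Calls block until the motion is done:
- move_to(position, orientation): joint-space move of the TCP to a pose.
- move_linear(position, attitude=None, v=0.15, f_stop=None): straight line of the TCP; attitude=None keeps the orientation; v is the mean speed in m/s. With f_stop (N) it stops when the force on the tool has changed by that much, and returns True; else False.
- move_j(angles): joint-space move.
- gripper_to(opening): finger opening in m; the grip force is fixed at half the most; returns when the fingers have stopped.
- hold(seconds).
- ik(position, orientation): joint angles nearest the present ones, or None.
- capture(name): name is "side" or "top"; returns a dict with "img" (420x560x3 uint8, red, green, blue), "K" (3x3 intrinsics, pixels), "distortion" ([k1, k2, p1, p2, k3] as OpenCV has them; the pictures are not rectified), "camera_from_world" (4x4, takes a point from world to camera coordinates). Camera axes: x right, y down, z forward; pixel columns grow to the right and rows downward; lengths in m; the calibration is good to about 2 mm. A picture is of the moment at which its call begins. There is no depth.
A pose or a line that the arm cannot do raises IKError and nothing moves.
- close_job(): hands the job in; it is judged then, once.
Trained networks look in a picture, given as the dict that the camera call returned (one of the last four; its "shot" number tells which), for a name from the list of things; names that differ only in an ending like _2 or _b are one class to them, and where a whole thing is asked for, a point or a joint stands for the part that bears it (a point fixed in the world has none). Each returns a list of dicts, best first, with "confidence" (0 to 1); they miss things now and then, are a little off and sometimes report something else, mostly with a low value. They report only what shows in the picture. A call takes as long as a camera call. They do not tell look-alikes from the thing itself.
- find_in(query, picture): "rect" ([left, top, right, bottom] in pixels, round what is visible of it).
- cut_out(query, picture): "pixels" (420x560 bool, what is visible of it) and "rect" ([left, top, right, bottom] in pixels, round what is visible of it).
Readings, each from a call of its own:
- get_clock(): time.
- get_joint_pos(): joint angles.
- get_joint_velocities(): joint speeds.
- get_joint_torque(): joint torques, N m.
- get_tcp_pos(): TCP position.
- get_tcp_rot(): TCP orientation.
- get_contact_force(): force on the tool from outside, world axes, zero at the start.
- get_wrist_torque(): the same for the moment, N m.
- get_width(): finger opening in m.
- get_grasp_force(): force on a finger pad.
Only numpy, scipy, OpenCV 4.12 (cv2) and the standard library are available. Lean on these libraries where they do the work, as an engineer would, in place of code of your own. Each camera call takes 0.05 s, during which the arm holds its last target. There are 200 camera calls.

## Working session

There is one attempt and no reset: what is moved stays moved. The work goes in short steps, each a Python script; the robot and the scene stay as the last script left them, time stands still between calls to the robot, and variables do not carry over. Pictures are saved under pics/ and viewed, at most 10 in all, crops included, and the job is handed in when it is done.

```bash
mkdir -p pics; cat > h.py <<'E'
from workcell import *
import numpy as np, cv2
from scipy.spatial.transform import Rotation as R
def save(c,n): cv2.imwrite(f"pics/{n}.png", c["img"][:,:,::-1])
def ray(c,uv):
    uv=np.array(uv,float).reshape(-1,1,2)
    p=cv2.undistortPoints(uv,c["K"],np.array(c["distortion"]))[:,0]
    T=np.array(c["camera_from_world"]); Rm=T[:3,:3]; o=-Rm.T@T[:3,3]
    d=np.c_[p,np.ones(len(p))]@Rm
    return o,d
def onz(c,uv,z):
    o,d=ray(c,uv); return o+d*((z-o[2])/d[:,2])[:,None]
def proj(c,P):
    T=np.array(c["camera_from_world"]); r,_=cv2.Rodrigues(T[:3,:3])
    return cv2.projectPoints(np.array(P,float).reshape(-1,3),r,T[:3,3],c["K"],np.array(c["distortion"]))[0][:,0]
E
python3 - <<'E'
from h import *
np.set_printoptions(precision=3,suppress=True)
for n in("top","side"):
    c=capture(n); save(c,n+"0")
    T=np.array(c["camera_from_world"]); print(n,-T[:3,:3].T@T[:3,3],T[2,:3])
    for q in("caddy","leaf","filter_box","bombilla_tube","cup","sugar_bowl","gourd","canister","honey_jar"):
        for f in find_in(q,c)[:3]: print(q,np.round(f["rect"]),round(f["confidence"],2))
print(get_clock(),get_tcp_rot())
E
```

```text
top [ 0.412 -0.007  1.056] [ 0.174  0.034 -0.984]
caddy [280. 185. 358. 267.] 0.9
caddy [162. 144. 199. 178.] 0.61
leaf [310. 188. 356. 260.] 0.96
filter_box [213. 220. 240. 254.] 0.72
filter_box [260. 217. 286. 246.] 0.6
bombilla_tube [308. 257. 385. 285.] 0.81
bombilla_tube [281. 187. 355. 266.] 0.34
cup [301. 165. 323. 192.] 0.89
sugar_bowl [163. 143. 198. 175.] 0.78
gourd [311. 190. 357. 257.] 0.52
gourd [279. 185. 356. 267.] 0.47
canister [283. 109. 312. 149.] 0.61
honey_jar [138. 241. 170. 266.] 0.71
side [0.476 0.814 0.873] [ 0.111 -0.704 -0.702]
caddy [281. 166. 352. 238.] 0.87
leaf [280. 165. 345. 198.] 0.75
leaf [344. 172. 366. 225.] 0.38
filter_box [298. 222. 327. 252.] 0.85
filter_box [298. 256. 334. 295.] 0.84
filter_box [341. 170. 369. 226.] 0.27
bombilla_tube [343. 170. 366. 225.] 0.75
bombilla_tube [309. 329. 342. 375.] 0.26
cup [254. 191. 273. 220.] 0.83
sugar_bowl [190. 289. 232. 335.] 0.66
sugar_bowl [252. 188. 277. 221.] 0.6
gourd [257. 117. 284. 152.] 0.78
gourd [278. 163. 344. 197.] 0.5
canister [197. 174. 233. 229.] 0.55
honey_jar [308. 327. 344. 376.] 0.89
honey_jar [254. 191. 275. 221.] 0.17
1.0 [-0.522 -3.098 -0.   ]
```

```bash
python3 - <<'E'
import cv2
a=cv2.imread("pics/top0.png")[90:310,120:420]; cv2.imwrite("pics/top0c.png",cv2.resize(a,None,fx=2.6,fy=2.6,interpolation=2))
a=cv2.imread("pics/side0.png")[100:390,170:400]; cv2.imwrite("pics/side0c.png",cv2.resize(a,None,fx=2,fy=2,interpolation=2))
E
```

```text
(no output)
```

View pics/top0c.png

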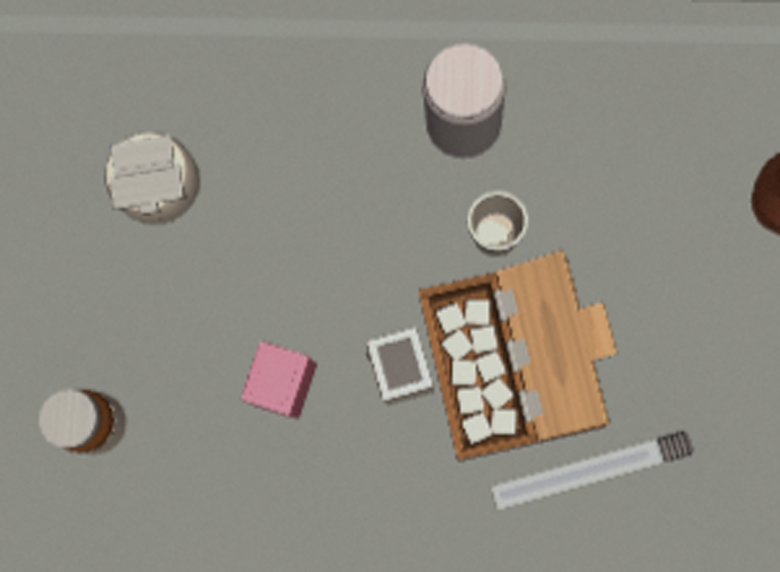

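View pics/side0c.png

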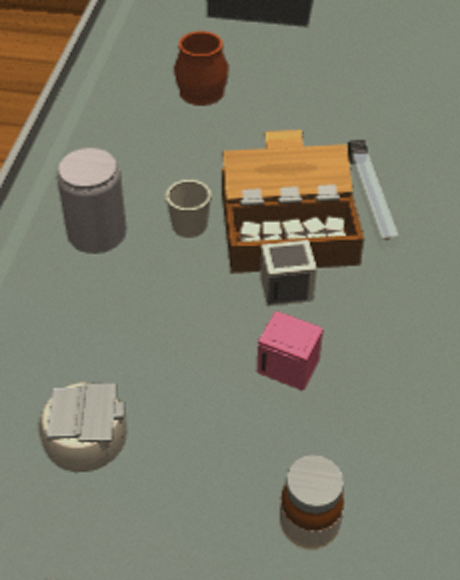

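The top view shows the caddy at about (318,226) px, with the leaf ajar on its -y side. The white filter_box at (274,230) px stands beside the sugar wall. The pink look-alike is further left at (227,236) px. The side view agrees. Next I'll fit the caddy, leaf and box poses to corner points from both views.

```bash
cat > fit.py <<'E'
from h import *
from scipy.optimize import least_squares
np.set_printoptions(precision=4,suppress=True)
ct=capture("top"); cs=capture("side")
t=lambda u,v:((u+.5)/2.6-.5+120,(v+.5)/2.6-.5+90)
s=lambda u,v:((u+.5)/2-.5+170,(v+.5)/2-.5+100)
def world(p,q):
    a=p[2]; return np.array([p[0]+q[0]*np.cos(a)-q[1]*np.sin(a),p[1]+q[0]*np.sin(a)+q[1]*np.cos(a),q[2]])
def leaf(th,x,r,o): # o: + = face up at th=0
    return (x,-r*np.cos(th)+o*np.sin(th),.053+r*np.sin(th)+o*np.cos(th))
def res(p):
    th=p[3]; L=lambda x,r,o=.003:leaf(th,x,r,o)
    T=[((.085,.075,.05),t(420,291)),((-.085,.075,.05),t(459,460)),(L(.084,.075),t(564,251)),(L(-.084,.075),t(607,425)),(L(.025,.1),t(604,302)),(L(-.025,.1),t(615,353))]
    S=[((.085,.075,.05),s(230,228)),((-.085,.075,.05),s(361,238)),((.085,.075,0),s(232,270)),((-.085,.075,0),s(358,262)),(L(.025,.1),s(266,132)),(L(-.025,.1),s(302,133)),(L(.084,.075),s(223,151)),(L(-.084,.075),s(348,147))]
    return np.concatenate([proj(c,[world(p,q) for q,_ in X])-np.array([u for _,u in X]) for c,X in((ct,T),(cs,S))]).ravel()
def resb(p):
    h=p[3]; T=[((.03,.025,h),t(367,343)),((.03,-.025,h),t(415,328)),((-.03,-.025,h),t(432,386)),((-.03,.025,h),t(385,401))]
    S=[((.03,-.025,h),s(263,247)),((-.03,-.025,h),s(311,243)),((-.03,.025,h),s(316,268)),((.03,.025,h),s(265,271)),((.03,.025,0),s(268,302)),((-.03,.025,0),s(315,300))]
    return np.concatenate([proj(c,[world(p,q) for q,_ in X])-np.array([u for _,u in X]) for c,X in((ct,T),(cs,S))]).ravel()
a=least_squares(res,[.55,-.05,.1,.45],loss="soft_l1"); print(a.x); print(a.fun.reshape(-1,2).round(1).tolist())
b=least_squares(resb,[.55,.05,.1,.06],loss="soft_l1"); print(b.x); print(b.fun.reshape(-1,2).round(1).tolist())
d=b.x[:2]-a.x[:2]; y=a.x[2]; print("box in caddy",d@[np.cos(y),np.sin(y)],d@[-np.sin(y),np.cos(y)],b.x[2]-y)
np.save("caddy.npy",a.x); np.save("box.npy",b.x)
for n,z,rt in(("cup",.058,t(497,222)),("tube",.024,t(495,490)),("pink",.062,t(285,375))): print(n,onz(ct,[rt],z))
E
python3 fit.py
```

```text
[ 0.5412 -0.0561  0.2459  0.4438]
[[-0.0, -0.5], [-0.4, 0.3], [0.2, -0.1], [0.4, -0.0], [0.3, 0.6], [1.2, 1.1], [-0.2, 9.2], [1.2, 0.6], [-1.2, 1.5], [0.6, 1.9], [-0.7, -0.2], [-0.3, -1.6], [-0.3, -0.3], [-0.7, -1.2]]
[0.5293 0.0528 0.3072 0.0609]
[[0.2, -0.2], [1.0, 0.1], [1.0, 0.8], [-0.3, 0.6], [-0.8, -1.2], [-1.1, -1.5], [0.5, 0.7], [1.6, 1.7], [-0.7, 2.5], [-0.7, 1.0]]
box in caddy 0.014888492790812054 0.10847571047094819 0.06127779514344173
cup [[ 0.6733 -0.0366  0.058 ]]
tube [[ 0.4143 -0.0406  0.024 ]]
pink [[0.5168 0.1636 0.062 ]]
```

Residuals are about 1 px. The box height fits at 61 mm and the gap to the wall at about 7 mm, both as the text gives, and the leaf angle is about 0.44. Next I push the box along +x from its near side, low down, with two fingertips.

```bash
cat >> h.py <<'E'
A=np.load("caddy.npy"); Rz=R.from_euler("z",A[2])
def W(q): return np.r_[A[:2],0]+Rz.apply(q)
def att(tau,jaw,flip,dyaw=0):
    """tool z = (0,sin tau,-cos tau) in caddy frame; jaw line along 'x' or 'y'"""
    z=np.array([0,np.sin(tau),-np.cos(tau)]); x=np.array([1.,0,0])
    y=x if jaw=="x" else np.cross(z,x)
    y=y*flip
    M=np.c_[np.cross(y,z),y,z]
    return (Rz*R.from_euler("z",dyaw)*R.from_matrix(M)).as_rotvec()
E
python3 - <<'E'
from h import *
np.set_printoptions(precision=3,suppress=True)
for j in "xy":
    for f in(1,-1):
        print(j,f,[ik(W(p),att(t,j,f)) for p,t in(((-.056,.109,.2),0),((0,-.15,.09),.5),((0,.09,.08),0))])
rot=min((att(0,"y",f,.05) for f in(1,-1)),key=lambda r:abs(ik(W((-.06,.109,.2)),r)[5]))
gripper_to(.015)
move_to(W((-.062,.109,.2)),rot); print(get_tcp_pos(),get_clock())
print(move_linear(W((-.062,.109,.027)),v=.12,f_stop=6),get_contact_force())
print(move_linear(W((.052,.113,.027)),v=.04,f_stop=6),get_contact_force(),get_clock(),get_tcp_pos())
move_linear(W((.03,.113,.027)),v=.08)
move_linear(W((.03,.113,.2)),v=.15)
gripper_to(0)
print(get_clock(),get_width())
c=capture("side"); save(c,"side1"); cv2.imwrite("pics/side1c.png",cv2.resize(c["img"][100:320,200:430,::-1],None,fx=2.5,fy=2.5))
E
```

```text
x 1 [array([-0.165,  0.376,  1.876,  0.   ,  0.889, -0.411]), array([-0.661,  0.845,  1.36 ,  0.307,  1.354, -1.037]), array([-0.155,  0.647,  1.824,  0.   ,  0.671, -0.401])]
x -1 [array([-0.165,  0.376,  1.876,  0.   ,  0.889,  2.731]), array([-0.661,  0.845,  1.36 ,  0.307,  1.354,  2.104]), array([-0.155,  0.647,  1.824,  0.   ,  0.671,  2.741])]
y 1 [array([-0.165,  0.376,  1.876, -0.   ,  0.889,  1.16 ]), array([-0.661,  0.845,  1.36 ,  0.307,  1.354,  0.534]), array([-0.155,  0.647,  1.824, -0.   ,  0.671,  1.17 ])]
y -1 [array([-0.165,  0.376,  1.876, -0.   ,  0.889, -1.981]), array([-0.661,  0.845,  1.36 ,  0.307,  1.354, -2.608]), array([-0.155,  0.647,  1.824, -0.   ,  0.671, -1.972])]
[0.455 0.035 0.2  ] 3.95
False [ 0.086 -0.676 -0.479]
False [-1.599  0.709  0.347] 8.5417 [0.564 0.066 0.027]
10.5583 6.36311663591332e-05
```

View pics/side1c.png

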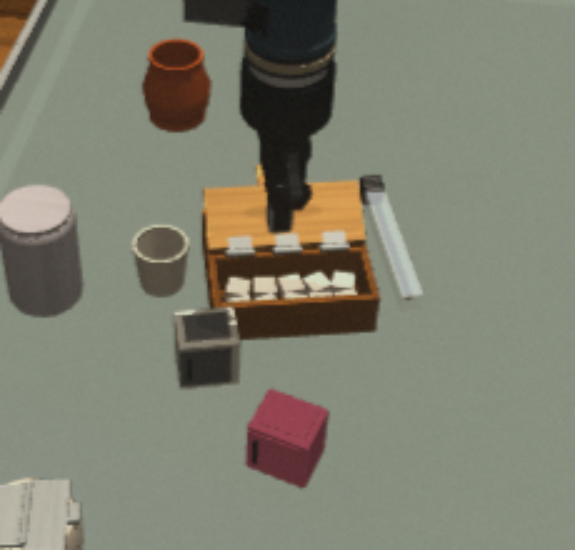

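The box is still standing, now at about crop (207,350), next to the caddy's far corner, and nothing else has moved. Next I tilt the tool, touch the tab's lower edge from the -y side and swing the leaf along its arc.

```bash
cat >> h.py <<'E'
def tcp(th,off=0,w=.011,s=.010,dx=0):
    """TCP pose putting the fingertip's inner corner on the leaf's underside; off = distance backed off"""
    tau=max(0,.5*(1-(th-.44)/(1.57-.44)))
    d=np.array([0,np.sin(tau),-np.cos(tau)]); m=np.array([0,np.cos(tau),np.sin(tau)])
    u=np.array([0,-np.cos(th),np.sin(th)]); n=np.array([0,-np.sin(th),-np.cos(th)])
    H=np.array([0,0,.053])
    if th<np.pi/2-tau: C=H+.1*u+.003*n+s*d-off*m
    else: C=H+(.1-s)*u+(.003+off)*n
    return W(C-.011*d-w*m+np.array([dx,0,0])), att(tau,"x",1)
E
python3 - <<'E'
from h import *
np.set_printoptions(precision=3,suppress=True)
c=capture("side"); print("box bottom", [Rz.inv().apply(p-np.r_[A[:2],0]) for p in onz(c,[(200+180/2.5,100+385/2.5),(200+238/2.5,100+383/2.5)],0)])
for th in np.arange(.44,3.15,.3): assert ik(*tcp(th)) is not None
p,r=tcp(.44,.035)
move_linear(W((.03,.113,.27)),v=.2)
move_to(W((0,-.15,.25)),r)
move_linear(p,v=.15); print(get_clock(),get_tcp_pos(),get_contact_force())
p,r=tcp(.44,-.01)
hit=move_linear(p,v=.03,f_stop=2); q=Rz.inv().apply(get_tcp_pos()-np.r_[A[:2],0]); q0=Rz.inv().apply(tcp(.44)[0]-np.r_[A[:2],0])
print(hit,q-q0,get_contact_force(),get_clock())
c=capture("side"); save(c,"side2"); cv2.imwrite("pics/side2c.png",cv2.resize(c["img"][60:260,220:420,::-1],None,fx=3,fy=3))
E
```

```text
box bottom [array([0.121, 0.132, 0.   ]), array([ 0.063,  0.134, -0.   ])]
14.35 [ 0.574 -0.185  0.073] [ 1.219 -0.065 -0.141]
True [0.    0.002 0.001] [0.366 0.016 0.253] 15.475
```

View pics/side2c.png

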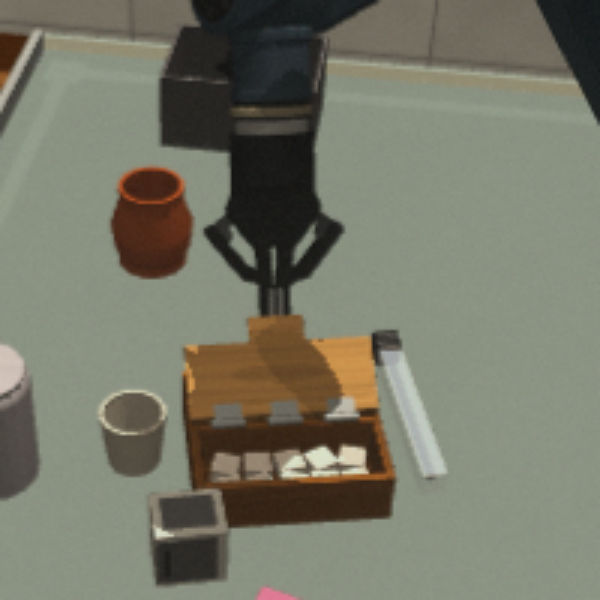

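Contact came 2 mm from the predicted spot, with the fingertip behind the middle of the tab. The box centre is now at x ≈ +92 mm. Next I swing the leaf.

```bash
python3 - <<'E'
from h import *
np.set_printoptions(precision=1,suppress=True)
for th in np.arange(.5,2.76,.125):
    p,r=tcp(th,-.001)
    hit=move_linear(p,r,v=.06,f_stop=10)
    print(round(th,2),hit,get_contact_force(),round(get_clock(),1))
    if hit: break
c=capture("side"); save(c,"side3"); cv2.imwrite("pics/side3c.png",cv2.resize(c["img"][60:260,220:420,::-1],None,fx=3,fy=3))
E
```

```text
0.5 False [-0.4  0.1 -0.7] 15.8
0.62 False [ 0.3  0.7 -0.1] 16.1
0.75 False [ 1.3 -0.1  0.5] 16.5
0.88 False [-0.  -0.1 -0.1] 16.9
1.0 False [ 0.2  0.5 -0.2] 17.2
1.12 False [-0.5 -0.3 -0.3] 17.6
1.25 False [-0.3  0.6  0.6] 18.0
1.38 False [-0.7 -0.8 -0.8] 18.3
1.5 False [-0.5 -0.4  0.5] 18.7
1.62 False [-0.4 -0.1  0.2] 19.0
1.75 False [ 0.4 -0.8  0.2] 19.4
1.88 False [0.6 0.1 0.6] 19.7
2.0 False [-1.1 -0.4 -0.8] 20.0
2.12 False [-0.6 -0.8  0.5] 20.4
2.25 False [-0.7  0.5 -0. ] 20.7
2.38 False [ 0.4  0.5 -0.2] 21.0
2.5 False [-0.2 -0.9 -0. ] 21.4
2.62 False [ 0.   1.4 -0.7] 21.7
2.75 False [-0.1 -0.1  0.6] 22.0
```

View pics/side3c.png

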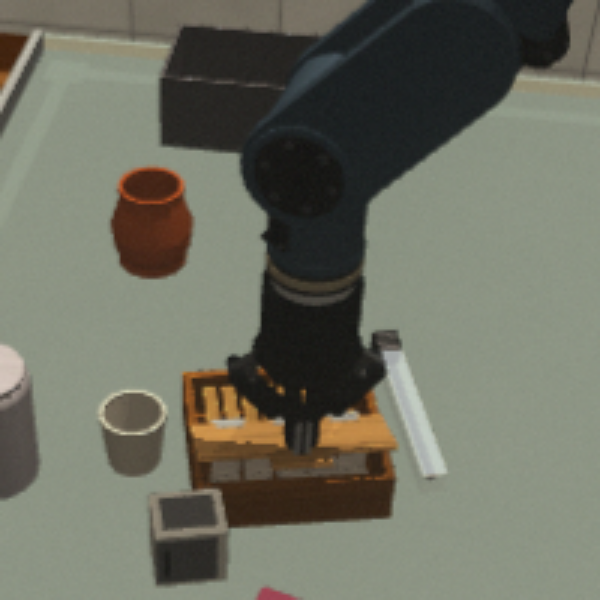

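The leaf has passed upright and is near 2.7 rad, with the fingertip resting on its face; the box stands clear. Next I lay the leaf down slowly until it meets the stop.

```bash
python3 - <<'E'
from h import *
np.set_printoptions(precision=4,suppress=True)
for th in (2.85,2.95,3.03):
    p,r=tcp(th,0); print(th,move_linear(p,r,v=.04,f_stop=6),get_contact_force())
p,r=tcp(np.pi,-.010)
print(move_linear(p,r,v=.015,f_stop=6),get_contact_force(),get_tcp_pos()[2],tcp(np.pi)[0][2])
hold(.3)
q=np.array(get_tcp_pos()); print(get_contact_force())
move_linear(q+[0,0,.05],v=.05); move_linear(q+[0,0,.2],v=.2)
move_to(np.array([.36,.25,.3]),r)
np.set_printoptions(precision=1)
for n in("top","side"):
    c=capture(n); save(c,n+"4")
    if n=="side": 
        x=c["img"][60:260,220:420,::-1]
    else: x=c["img"][140:300,220:420,::-1]
    cv2.imwrite(f"pics/{n}4c.png",cv2.resize(x,None,fx=3,fy=3))
    print(n,"flat leaf expected px:",proj(c,[W(k) for k in((.025,.1,.056),(-.025,.1,.056),(.084,.075,.056),(-.084,.075,.056))]).tolist())
print(get_clock())
a=cv2.imread("pics/top4c.png"); b=cv2.imread("pics/side4c.png"); 
m=np.zeros((600,1200,3),np.uint8); m[:480,:600]=a; m[:,600:]=b; cv2.imwrite("pics/m4.png",cv2.resize(m,(800,400),interpolation=3))
E
```

```text
2.85 False [ 0.148   0.7464 -0.0697]
2.95 False [ 0.2724 -0.1181  0.4509]
3.03 False [-0.3659 -0.7826  0.4104]
True [-0.2517 -0.1663  6.1058] 0.06700010139968564 0.06700000000000002
[-0.1483 -0.7591  5.6658]
top flat leaf expected px: [[276.4508075283507, 225.7290869979068], [280.69302025529265, 245.22187960124012], [281.17731721710805, 201.02991822177748], [295.7201053754912, 266.4588043447412]]
side flat leaf expected px: [[309.57605510418205, 227.23958757536658], [329.614707063431, 226.14480936275294], [284.9963841798065, 221.2509845582417], [351.2941074631949, 217.6950517005143]]
27.4583
```

View pics/m4.png

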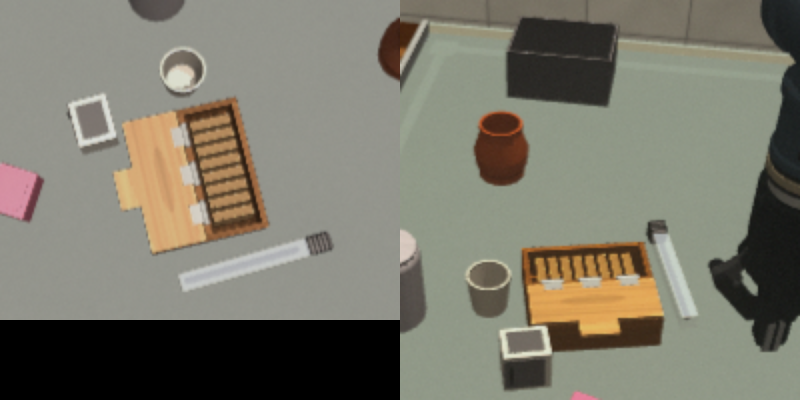

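The leaf lies flat on the sugar side: its tab corner shows at about (277,226) px in the top view, against (276,226) predicted. The fingertip met a hard stop exactly at flat height. The box stands clear, the other things have not moved, and the arm is clear.

```bash
python3 -c "
from workcell import *
print(close_job())"
```

```text
the job is handed in; nothing more can be done
None
```

The sugar bin is closed and the job handed in at about 27 s of the 61 s allowed: the filter box still stands, about 92 mm along the spine from the caddy's middle, the leaf lies flat on the sugar side, no other item looks moved in the final pictures, and the arm finished clear.

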